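Set the clamp screw on the inlaid plate

ROBOT

A 6-joint arm with a two-finger parallel gripper is mounted at the origin on the work surface. World frame = base frame: x ahead of the robot, y to its left, z up, the work surface at z = 0. Lengths are in mm, angles in rad, forces in N, time in s.
With the tool pointing down it reaches from about 400 to 925 mm from the base axis. Payload 12.5 kg.
Tool frame: the origin (TCP) lies midway between the tips of the shut fingers; the grasp point (between the pads) lies 19 mm behind it; z points along the fingers, y is the line along which they close (so a half turn about z gives the same grasp; the last joint's range is limited). The gripper opens to 95 mm and grips with 3 to 60 N. Pads are 20 mm wide; open, the fingers measure 119 mm over their backs; the gripper's body (75 mm by 180 mm) begins 59 mm behind the grasp point.
Start: joints at [-1.217, 0.491, 1.559, -0, 1.092, -0.106], TCP at [277.38, -560.096, 214.661] pointing down, gripper open.
Joint ranges: [-3.1, 3.1], [-0.84, 2.19], [0.05, 2.79], [-1.13, 4.28], [0.06, 2.93], [-2.69, 2.69]. Speed limits (rad/s): [2.22, 2.22, 2.79, 3.14, 3.14, 3.14].

INTERFACE

Orientations are given as [roll, pitch, yaw] about the fixed x, y, z axes, in that order (R = Rz(yaw) Ry(pitch) Rx(roll)).
In Python, from cell import * gives the robot as it stands. The module is installed in compiled form; this text tells all that it offers.
- The arm moves only by the tool arm_command, never from a script. Its arguments are lists of equal length, an entry for each row: "delta_pos": the shift along the world's x, y, z in units of 250 mm (1.0 is 250 mm), a list of three; "delta_rot": the turn, a rotation vector about the world's x, y, z in units of 90 degrees (1.0 is 90 degrees), a list of three; "claw": the closure, from 0 (fully open) to 1 (shut). In form: {"delta_pos": [[tx, ty, tz], ...], "delta_rot": [[wx, wy, wz], ...], "claw": [claw, ...]}. A call has exactly 5 rows; each row is the pose to reach, as a shift and turn from the pose commanded when the call began; what a row does not reach only later rows make up. A row lasts 1/12 s, in which the tool goes at most 41.7 mm and 7.16 degrees, less where a joint would pass 70% of its speed; a pose out of reach is approached as far as the arm can. A call with a number of a shift or a turn outside -1 to 1 is refused whole. A call with a gripper value outside its range is refused whole. The fingers move at their own pace and stop on an object; the grip force is fixed at half the most. Time passes only in rows, so rows that repeat a pose let the fingers close, or fill a call up. It gives the time, the measured TCP pose, the force, the opening and the grip force at its end, in the units of the state.
- state(): the state, without advancing time (a new reading comes with each control period).
- read_camera(name): name is "scene" or "top" or "wrist"; returns the picture (384x512x3 uint8, red, green, blue); there is no depth.
- calibration(name): a dict with "camera_matrix" (3x3 intrinsics, pixels), "T" (4x4, takes a point from camera to world coordinates). Camera axes: x right, y down, z forward; pixel columns grow to the right and rows downward; lengths in mm; the calibration is good to about 2 mm. A picture is of the moment at which its call begins: read the wrist's pose just before it. calibration takes no time and is no camera call; for the wrist camera it gives the pose at the moment of the call.
- job_done(): hands the job in; it is judged then, once.
The state is a dict: "t": time; "joints": joint angles; "qvel": joint speeds; "tau": joint torques, N m; "eef_pos": TCP position; "tcp_rot": TCP orientation; "ft_force": force on the tool from outside, world axes, zero at the start; "moment": the same for the moment, N m; "opening": opening from 0.0 (shut) to 1.0 (fully open); "grip_force": force on a finger pad.
Only numpy, scipy, OpenCV 4.12 (cv2) and the standard library are available. Lean on these libraries where they do the work, as an engineer would, in place of code of your own. Each camera call takes 0.05 s, during which the arm holds its last target. There are 200 camera calls.

TASK

Two alike clamps stand on the marble inlayer's bench: on the one over the eight-sided plate, turn the thumbscrew clockwise (seen from above) until it seats on the stone, then back it off a quarter turn so that the marble is not strained. Finish while still gripping the thumbscrew there, holding it still for a helper to set the lock nut. Leave the thumbscrew over the oblong tile as it is and do not disturb the hammer, rubbing stone and water bottle.

Things in the scene. Friction and masses are not known exactly. Their poses are not given: they have to be found in the camera images.
- plate_wing: flat steel wing of the thumbscrew over the eight-sided plate: upright plate 60 mm long, 10 thick, 30 high, ends rounded. Origin at its centre, on the upright screw axis, 103 mm above the table (top 118, bottom 88; the clamp arm, highest thing below, tops out at 80). x along its length, y across its thickness (pinch it there from above), z up. It only turns about z and keeps its height
- plate_screw (a joint): turn of the thumbscrew over the eight-sided plate, rad. 0 is seated (hard stop, pad on the stone); grows counterclockwise seen from above as it is backed off, up to 4.5; a quarter turn back is 1.57; it starts between 2 and 3.1. Light steady friction of about 0.06 N m: it stays where it is left. The pad rises 1 mm per rad
- plate_clamp: clamp on a wooden board 205 x 170 x 16 mm: steel post and short arm (top 80 mm above the table) and, under the screw, one eight-sided marble plate (150 mm across its flats), 20 mm thick, its top 36 mm above the table. Fixed to the bench; origin on the table right below the screw axis, 55 mm from the board end that carries the post; x runs from the post over the stone, z up
- tile_wing: leave alone: the same kind of wing, on the clamp over the oblong tile; same size, origin and axes as plate_wing
- tile_wing_tip (a point): the end of tile_wing's rounded edge, 30 mm from its centre along its x: must not move
- tile_clamp: clamp on a wooden board 205 x 170 x 16 mm: steel post and short arm (top 80 mm above the table) and, under the screw, one four-sided oblong marble tile (150 x 110 mm), 20 mm thick, its top 36 mm above the table. Fixed to the bench; origin on the table right below the screw axis, 55 mm from the board end that carries the post; x runs from the post over the stone, z up
- water_bottle: bystander: loose clear bottle, 60 mm across, 150 mm tall, origin under its centre
- hammer: bystander: loose small hammer lying along its x, 220 mm long
- rub_stone: bystander: loose rubbing stone 50 x 100 x 30 mm, origin under its centre

How it is judged:
By the outcome, as a careful person would: the job done as asked, in the order asked, and still so for the second after the job is handed in, while the arm keeps its last pose, push and grip.
It also fails if it takes over 48 s, if anything falls off the work surface, if the arm or the gripper's body presses on something with over 40 N, if the wrist force passes 120 N, or if a joint passes its speed limit or range.

## Working session

There is one attempt and no reset: what is moved stays moved. The work goes in short steps, Python scripts to look and compute and a tool call to move; the robot and the scene stay as the last step left them, time stands still between calls to the robot, and variables do not carry over. Pictures are saved under pics/ and viewed, at most 10 in all, crops included, and the job is handed in when it is done.

Besides the shell and the picture viewer there is one more tool, called after ">>>" in YAML: its name, and indented under it one key for each argument. arm_command: Moves the arm, as the interface text tells. Shifts and turns lie within -1 to 1; 1 stands for 250 mm of shift or 90 degrees of turn. Its arguments: {"type":"object","properties":{"delta_pos":{"type":"array"},"delta_rot":{"type":"array"},"claw":{"type":"array"}},"required":["delta_pos","delta_rot","claw"]}

```bash
mkdir -p pics
python3 - <<'E'
from cell import *
import cv2,numpy as np
s=state();print(s['t'],s['eef_pos'],s['tcp_rot'],s['opening'])
for n in ['top','scene']:
    im=read_camera(n);cv2.imwrite(f'pics/{n}1.png',cv2.resize(im[:,:,::-1],(800,600),interpolation=cv2.INTER_CUBIC))
    np.save(f'{n}1.npy',im)
    c=calibration(n);print(n,c['camera_matrix'],c['T'])
E
```

```text
0.0 [ 277.26691529 -559.84148126  214.05441363] [-3.14044086e+00 -8.05078946e-05  4.59812914e-01] 1.0030843709534765
top [[490.18169954   0.         259.7715896 ]
 [  0.         490.18169954 188.36174551]
 [  0.           0.           1.        ]] [[ 3.48747864e-03 -9.90773541e-01  1.35482942e-01  3.36099647e+02]
 [-9.99993674e-01 -3.55005114e-03 -2.20250289e-04  2.40720215e+01]
 [ 6.99189532e-04 -1.35481317e-01 -9.90779655e-01  1.88372693e+03]
 [ 0.00000000e+00  0.00000000e+00  0.00000000e+00  1.00000000e+00]]
scene [[451.00772942   0.         257.28296637]
 [  0.         451.00772942 199.42042021]
 [  0.           0.           1.        ]] [[ 7.34664636e-01  5.75699658e-01 -3.58939795e-01  1.25000259e+03]
 [ 6.78264604e-01 -6.11568476e-01  4.07358719e-01 -7.53327273e+02]
 [ 1.50000118e-02 -5.42728203e-01 -8.39774432e-01  1.66208039e+03]
 [ 0.00000000e+00  0.00000000e+00  0.00000000e+00  1.00000000e+00]]
```

View pics/top1.png

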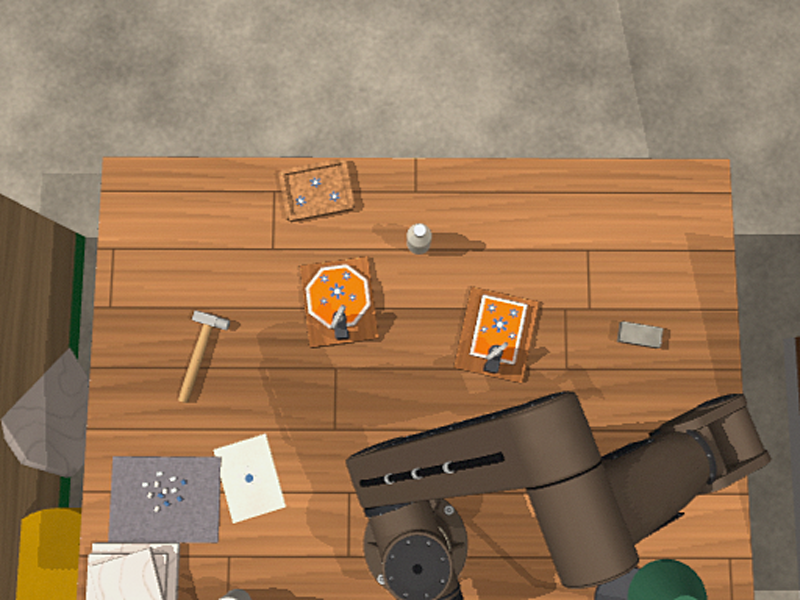

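View pics/scene1.png

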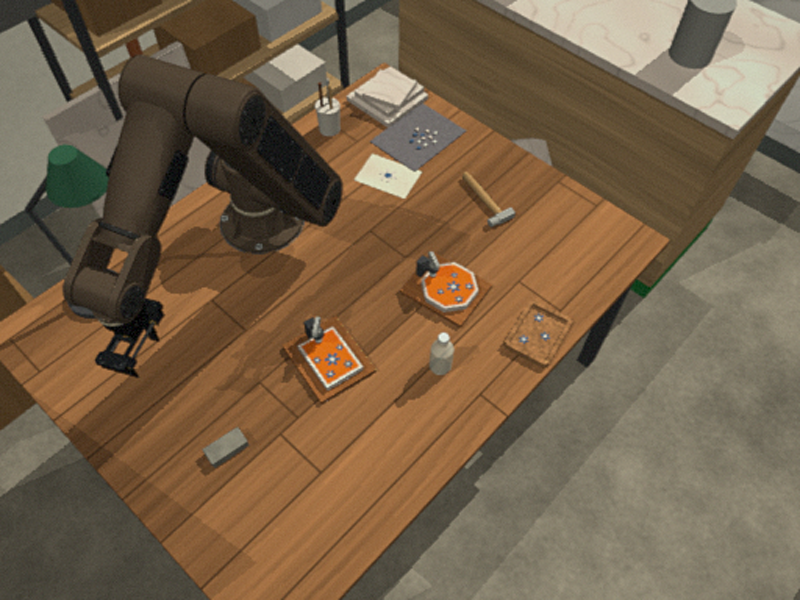

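The octagonal plate's clamp is at about (340,315) in the 800x600 top view and (430,265) in the scene view. The oblong tile's clamp is at about (495,352) in the top view. Next I'll enlarge crops of the plate clamp.

Run:
```python
import cv2,numpy as np
a=np.load('top1.npy')[160:230,182:252];b=np.load('scene1.npy')[140:210,250:320]
f=lambda i:cv2.resize(i[:,:,::-1],(400,400),interpolation=cv2.INTER_CUBIC)
cv2.imwrite('pics/crop1.png',np.hstack([f(a),f(b)]))
```

```text
(no output)
```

View pics/crop1.png

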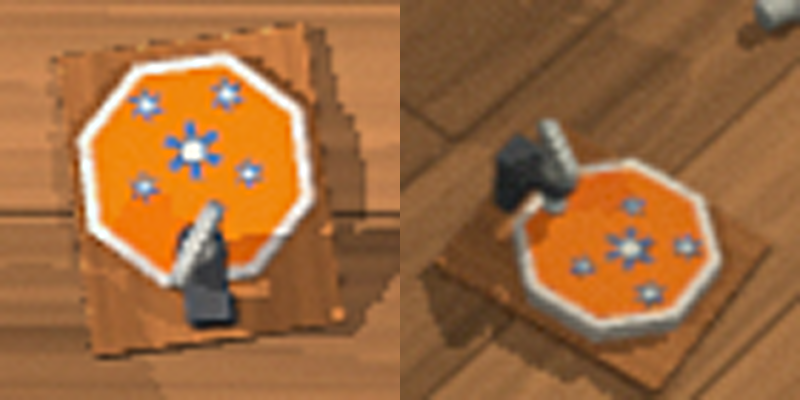

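The left crop (top view) shows the wing as a light bar from (180,280) to (215,208), and the board's corners at about (58,60), (300,27), (343,318) and (95,355). In the scene crop the wing runs from (148,122) to (172,188).

```bash
cat > h.py <<'E'
from cell import *
import cv2,numpy as np
def ray(c,px,z):
    K=c['camera_matrix'];T=c['T'];d=T[:3,:3]@np.linalg.solve(K,[px[0],px[1],1]);o=T[:3,3]
    return o+d*(z-o[2])/d[2]
E
python3 - <<'E'
from h import *
np.set_printoptions(precision=1,suppress=True)
k=70/400
ct,cs=calibration('top'),calibration('scene')
t=lambda x,y,z:ray(ct,(182+x*k-.5,160+y*k-.5),z)
s=lambda x,y,z:ray(cs,(250+x*k-.5,140+y*k-.5),z)
A,B=t(180,280,113),t(215,208,113);print('top wing',A,B,(A+B)/2,np.degrees(np.arctan2(*(B-A)[1::-1])),np.linalg.norm(A-B))
A,B=s(148,122,113),s(172,188,108);print('scene wing',A,B,(A+B)/2,np.degrees(np.arctan2(*(B-A)[1::-1])),np.linalg.norm(A-B))
c=[t(*p,16) for p in[(58,60),(300,27),(343,318),(95,355)]]
for i in range(4):print(c[i],np.linalg.norm(c[i]-c[i-1]))
far=(c[0]+c[1])/2;near=(c[2]+c[3])/2;u=(far-near)/np.linalg.norm(far-near)
print('axis from board',near+55*u,'clamp yaw',np.degrees(np.arctan2(u[1],u[0])))
print(state()['t'])
E
```

```text
top wing [503.9 193.  113. ] [550.  171.5 113. ] [527.  182.2 113. ] -25.037561595154166 50.86530187594087
scene wing [510.1 198.1 113. ] [561.9 166.9 108. ] [536.  182.5 110.5] -31.045235203302934 60.745186140814624
[662.2 287.2  16. ] 201.55675724094
[685.5 123.8  16. ] 165.09010314166127
[488.   92.9  16. ] 199.80597869082968
[462.7 258.1  16. ] 167.06650446513464
axis from board [529.8 183.7  16. ] clamp yaw 8.588610178442343
0.1
```

The axis is at about (530,183). The wing yaw is about -28°, the same as 152°, and from there the whole clockwise turn fits within joint 6. I'll move above the wing and turn to yaw 152° on the way.

>>> arm_command:
  delta_pos:
    - [0.05,0.15,0]
    - [0.1,0.3,0]
    - [0.15,0.45,0]
    - [0.2,0.6,0]
    - [0.25,0.74,0]
  delta_rot:
    - [0,0,0.07]
    - [0,0,0.14]
    - [0,0,0.21]
    - [0,0,0.28]
    - [0,0,0.35]
  claw: [0,0,0,0,0]

```text
t: 0.52
eef_pos: [339.9, -373.0, 214.4]
tcp_rot: [-3.141, -0.0, 1.015]
ft_force: [0.0, 0.2, -0.9]
opening: 0.999
grip_force: 0.0
```

>>> arm_command:
  delta_pos:
    - [0.05,0.15,0]
    - [0.1,0.3,0]
    - [0.15,0.45,0]
    - [0.2,0.6,0]
    - [0.25,0.74,0]
  delta_rot:
    - [0,0,0.07]
    - [0,0,0.14]
    - [0,0,0.21]
    - [0,0,0.28]
    - [0,0,0.35]
  claw: [0,0,0,0,0]

```text
t: 0.93
eef_pos: [402.4, -188.0, 214.6]
tcp_rot: [-3.142, -0.0, 1.565]
ft_force: [-0.0, -0.6, -0.6]
opening: 0.996
grip_force: 0.0
```

>>> arm_command:
  delta_pos:
    - [0.05,0.15,0]
    - [0.1,0.3,0]
    - [0.15,0.45,0]
    - [0.2,0.6,0]
    - [0.25,0.74,0]
  delta_rot:
    - [0,0,0.07]
    - [0,0,0.14]
    - [0,0,0.21]
    - [0,0,0.28]
    - [0,0,0.35]
  claw: [0,0,0,0,0]

```text
t: 1.35
eef_pos: [465.0, -2.9, 214.7]
tcp_rot: [3.142, -0.0, 2.115]
ft_force: [1.3, -0.9, 0.4]
opening: 1.0
grip_force: 0.0
```

>>> arm_command:
  delta_pos:
    - [0.05,0.15,0]
    - [0.1,0.3,0]
    - [0.15,0.45,0]
    - [0.2,0.6,0]
    - [0.25,0.74,0]
  delta_rot:
    - [0,0,0.07]
    - [0,0,0.14]
    - [0,0,0.21]
    - [0,0,0.28]
    - [0,0,0.35]
  claw: [0,0,0,0,0]

```text
t: 1.77
eef_pos: [527.4, 182.3, 214.5]
tcp_rot: [-3.142, -0.0, 2.665]
ft_force: [0.1, -0.9, 0.1]
opening: 0.996
grip_force: 0.0
```

Run:
```python
from h import *
s=state();print(s['t'],s['eef_pos'],s['tcp_rot'],s['joints'],s['qvel'],s['ft_force'],s['moment'])
im=read_camera('wrist');c=calibration('wrist');np.save('w1.npy',im);np.savez('w1c.npz',**c);cv2.imwrite('pics/w1.png',cv2.resize(im[:,:,::-1],(800,600)))
print(c)
```

```text
1.7667 [527.439882   182.25729607 214.48710501] [-3.14150497e+00 -2.39705466e-04  2.66492621e+00] [ 2.14296181e-01  3.96169253e-01  1.72501948e+00  9.99339825e-05
  1.02064452e+00 -8.79885970e-01] [ 0.69737513  0.38320119 -0.64146248 -0.00314053  0.25399218 -0.61759507] [ 0.13827211 -0.86793415  0.07526983] [ 0.02655726 -0.19948578 -0.02323466]
{'camera_matrix': array([[328.07023624,   0.        , 258.1717084 ],
       [  0.        , 328.07023624, 188.69896494],
       [  0.        ,   0.        ,   1.        ]]), 'T': array([[ 4.51111139e-01,  8.67222895e-01,  2.10768098e-01,
         4.70881487e+02],
       [ 8.92466546e-01, -4.38742991e-01, -1.04919260e-01,
         2.14722531e+02],
       [ 1.48464101e-03,  2.35433723e-01, -9.71889272e-01,
         3.83859048e+02],
       [ 0.00000000e+00,  0.00000000e+00,  0.00000000e+00,
         1.00000000e+00]])}
```

View pics/w1.png

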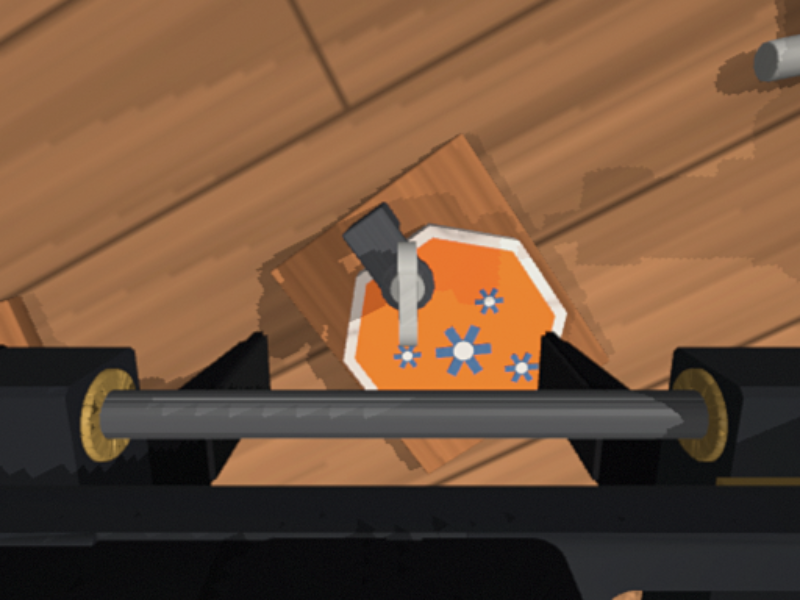

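The wrist view shows the wing as a grey bar from (407,242) to (409,345), already nearly parallel to the tool's x. The arm was still settling, so I'll retake the picture and measure an enlarged crop.

Run:
```python
from h import *
read_camera('wrist');read_camera('wrist')
s=state();c=calibration('wrist');im=read_camera('wrist');np.savez('w2c.npz',**c)
print(s['t'],s['eef_pos'],s['tcp_rot'],s['qvel'].max() if hasattr(s['qvel'],'max') else s['qvel'])
cv2.imwrite('pics/w2.png',cv2.resize(im[140:230,210:310][:,:,::-1],(660,594),interpolation=cv2.INTER_CUBIC))
```

```text
1.9167 [527.37188305 181.94972352 213.93048594] [-3.14115558e+00 -7.07357441e-04  2.66264091e+00] 0.03883119866668006
```

View pics/w2.png

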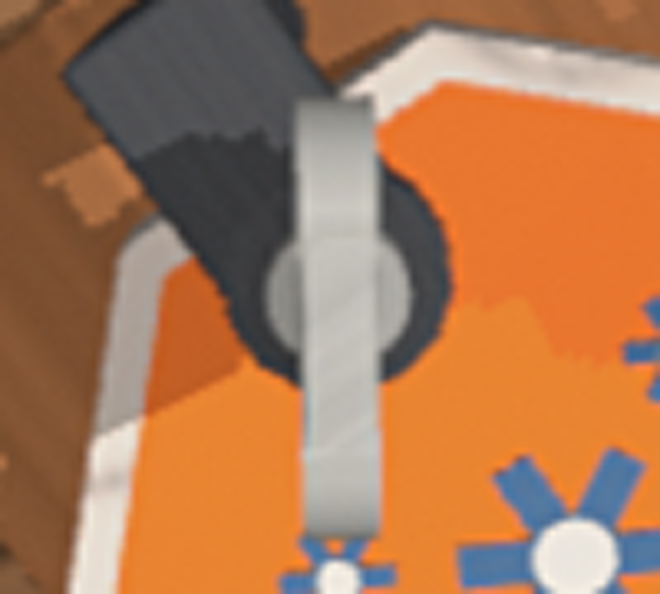

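The wing's flat top runs from about (337,232) to (340,455) in the crop, with curved ends beyond. Its sides go from 295/375 at the top end to 303/380 at the bottom. The screw disc is centred at about (338,297).

Run:
```python
from h import *
np.set_printoptions(precision=1,suppress=True)
c=np.load('w2c.npz')
w=lambda x,y,z:ray(c,(210+x/6.6-.5,140+y/6.6-.5),z)
A,B=w(337,232,118),w(340,455,118);print(A,B,(A+B)/2,np.linalg.norm(A-B),np.degrees(np.arctan2(*(A-B)[1::-1])))
C,D=w(335.5,100,105),w(341.5,535,108);print(C,D,(C+D)/2,np.linalg.norm(C-D),np.degrees(np.arctan2(*(C-D)[1::-1])))
print('disc',w(338,297,88), 'width',np.linalg.norm(w(299,343,118)-w(378,343,118)))
```

```text
[516.7 188.4 118. ] [542.7 175.4 118. ] [529.7 181.9 118. ] 29.06133124869822 153.34885445467086
[503.5 195.1 105. ] [555.5 169.1 108. ] [529.5 182.1 106.5] 58.184857093818955 153.3594462069542
disc [530.3 181.8  88. ] width 9.983898703467792
```

>>> arm_command:
  delta_pos:
    - [0.009,0,-0.12]
    - [0.009,0,-0.24]
    - [0.009,0,-0.36]
    - [0.009,0,-0.45]
    - [0.009,0,-0.485]
  delta_rot:
    - [0,0,0.009]
    - [0,0,0.009]
    - [0,0,0.009]
    - [0,0,0.009]
    - [0,0,0.009]
  claw: [0,0,0,0,0]

```text
t: 2.38
eef_pos: [528.1, 178.3, 90.7]
tcp_rot: [-3.139, -0.003, 2.67]
ft_force: [-0.0, -0.1, 0.3]
opening: 1.0
grip_force: 0.0
```

>>> arm_command:
  delta_pos:
    - [0,0,0]
    - [0,0,0]
    - [0,0,0]
    - [0,0,0]
    - [0,0,0]
  delta_rot:
    - [0,0,0]
    - [0,0,0]
    - [0,0,0]
    - [0,0,0]
    - [0,0,0]
  claw: [1,1,1,1,1]

```text
t: 2.8
eef_pos: [530.1, 179.9, 94.6]
tcp_rot: [3.14, 0.001, 2.673]
ft_force: [0.1, 0.3, 1.3]
opening: 0.704
grip_force: 0.0
```

>>> arm_command:
  delta_pos:
    - [0,0,0]
    - [0,0,0]
    - [0,0,0]
    - [0,0,0]
    - [0,0,0]
  delta_rot:
    - [0,0,0]
    - [0,0,0]
    - [0,0,0]
    - [0,0,0]
    - [0,0,0]
  claw: [1,1,1,1,1]

```text
t: 3.22
eef_pos: [529.6, 179.9, 93.4]
tcp_rot: [3.142, -0.0, 2.673]
ft_force: [-0.0, -0.3, -0.3]
opening: 0.355
grip_force: 0.0
```

```bash
cat > st.py <<'E'
from cell import *
import numpy as np
np.set_printoptions(precision=2,suppress=True)
s=state()
print(s['t'],s['eef_pos'],'yaw',np.degrees(s['tcp_rot']),'q',np.array(s['joints']),'F',s['ft_force'],'M',s['moment'],s['opening'],s['grip_force'])
E
python3 st.py
```

```text
3.2167 [529.6  179.94  93.39] yaw [180.    -0.   153.16] q [ 0.21  0.55  1.84  0.    0.75 -0.89] F [-0.03 -0.3  -0.3 ] M [ 0.05 -0.14  0.03] 0.35466238654606813 0.0
```

>>> arm_command:
  delta_pos:
    - [0,0.008,0]
    - [0,0.008,0]
    - [0,0.008,0]
    - [0,0.008,0]
    - [0,0.008,0]
  delta_rot:
    - [0,0,0]
    - [0,0,0]
    - [0,0,0]
    - [0,0,0]
    - [0,0,0]
  claw: [1,1,1,1,1]

```text
t: 3.63
eef_pos: [530.2, 183.0, 93.4]
tcp_rot: [3.139, 0.001, 2.673]
ft_force: [2.3, 9.4, -2.9]
opening: 0.106
grip_force: 30.0
```

>>> arm_command:
  delta_pos:
    - [0,0,0]
    - [0,0,0]
    - [0,0,0]
    - [0,0,0]
    - [0,0,0]
  delta_rot:
    - [0,0,0]
    - [0,0,0]
    - [0,0,0]
    - [0,0,0]
    - [0,0,0]
  claw: [1,1,1,1,1]

```text
t: 4.05
eef_pos: [530.2, 183.0, 93.4]
tcp_rot: [3.139, 0.001, 2.673]
ft_force: [3.2, 9.2, -2.5]
opening: 0.106
grip_force: 30.0
```

```bash
python3 st.py
```

```text
4.05 [530.2  182.99  93.4 ] yaw [179.87   0.04 153.14] q [ 0.21  0.55  1.84  0.    0.75 -0.89] F [ 3.17  9.19 -2.54] M [ 1.64 -0.56 -0.02] 0.10644471120465604 29.99810814857483
```

The grip is firm: the opening matches 10 mm. A small centring shift next, then clockwise turning by 108°. That is safe because the start is at least 2 rad (115°) from the seat.

>>> arm_command:
  delta_pos:
    - [0.002,0.005,0]
    - [0.002,0.005,0]
    - [0.002,0.005,0]
    - [0.002,0.005,0]
    - [0.002,0.005,0]
  delta_rot:
    - [0,0,0]
    - [0,0,-0.03]
    - [0,0,-0.08]
    - [0,0,-0.14]
    - [0,0,-0.2]
  claw: [1,1,1,1,1]

```text
t: 4.47
eef_pos: [530.2, 183.0, 93.4]
tcp_rot: [-3.142, 0.0, 2.355]
ft_force: [0.3, -0.2, -0.4]
opening: 0.104
grip_force: 30.0
```

```bash
python3 st.py
```

```text
4.4667 [530.21 183.04  93.41] yaw [-180.      0.01  134.9 ] q [ 0.21  0.55  1.84 -0.    0.75 -0.57] F [ 0.32 -0.16 -0.41] M [-0.06 -0.24  0.08] 0.10406467752862314 29.999327659606934
```

>>> arm_command:
  delta_pos:
    - [0,0,0]
    - [0,0,0]
    - [0,0,0]
    - [0,0,0]
    - [0,0,0]
  delta_rot:
    - [0,0,-0.06]
    - [0,0,-0.12]
    - [0,0,-0.18]
    - [0,0,-0.24]
    - [0,0,-0.3]
  claw: [1,1,1,1,1]

```text
t: 4.88
eef_pos: [530.1, 183.0, 93.4]
tcp_rot: [-3.141, 0.0, 1.883]
ft_force: [0.5, -0.7, 0.5]
opening: 0.102
grip_force: 30.0
```

>>> arm_command:
  delta_pos:
    - [0,0,0]
    - [0,0,0]
    - [0,0,0]
    - [0,0,0]
    - [0,0,0]
  delta_rot:
    - [0,0,-0.06]
    - [0,0,-0.12]
    - [0,0,-0.18]
    - [0,0,-0.24]
    - [0,0,-0.3]
  claw: [1,1,1,1,1]

```text
t: 5.3
eef_pos: [530.0, 183.0, 93.4]
tcp_rot: [-3.141, 0.0, 1.412]
ft_force: [0.3, -0.1, 0.4]
opening: 0.104
grip_force: 30.0
```

>>> arm_command:
  delta_pos:
    - [0,0,0]
    - [0,0,0]
    - [0,0,0]
    - [0,0,0]
    - [0,0,0]
  delta_rot:
    - [0,0,-0.06]
    - [0,0,-0.12]
    - [0,0,-0.18]
    - [0,0,-0.24]
    - [0,0,-0.3]
  claw: [1,1,1,1,1]

```text
t: 5.72
eef_pos: [530.0, 183.0, 93.4]
tcp_rot: [-3.141, 0.001, 0.941]
ft_force: [0.3, -1.5, 0.6]
opening: 0.105
grip_force: 30.0
```

```bash
python3 st.py
```

```text
5.7167 [529.97 183.    93.38] yaw [-179.99    0.03   53.89] q [ 0.21  0.55  1.84 -0.    0.75  0.85] F [ 0.31 -1.5   0.64] M [-0.16  0.11  0.12] 0.10512999179309923 29.99965935945511
```

>>> arm_command:
  delta_pos:
    - [0,0,0]
    - [0,0,0]
    - [0,0,0]
    - [0,0,0]
    - [0,0,0]
  delta_rot:
    - [0,0,-0.03]
    - [0,0,-0.06]
    - [0,0,-0.09]
    - [0,0,-0.12]
    - [0,0,-0.15]
  claw: [1,1,1,1,1]

```text
t: 6.13
eef_pos: [530.0, 183.0, 93.4]
tcp_rot: [-3.142, 0.001, 0.707]
ft_force: [-0.4, -0.5, -0.0]
opening: 0.104
grip_force: 30.0
```

>>> arm_command:
  delta_pos:
    - [0,0,0]
    - [0,0,0]
    - [0,0,0]
    - [0,0,0]
    - [0,0,0]
  delta_rot:
    - [0,0,-0.02]
    - [0,0,-0.04]
    - [0,0,-0.06]
    - [0,0,-0.08]
    - [0,0,-0.1]
  claw: [1,1,1,1,1]

```text
t: 6.55
eef_pos: [529.9, 183.0, 93.4]
tcp_rot: [-3.142, 0.001, 0.551]
ft_force: [-0.8, -0.5, 1.0]
opening: 0.102
grip_force: 30.0
```

```bash
python3 st.py
```

```text
6.55 [529.91 183.03  93.38] yaw [-180.      0.04   31.57] q [ 0.21  0.55  1.84 -0.    0.75  1.23] F [-0.81 -0.51  0.98] M [-0.05  0.09  0.07] 0.10211552515677105 30.00085026025772
```

>>> arm_command:
  delta_pos:
    - [0,0,0]
    - [0,0,0]
    - [0,0,0]
    - [0,0,0]
    - [0,0,0]
  delta_rot:
    - [0,0,-0.02]
    - [0,0,-0.04]
    - [0,0,-0.06]
    - [0,0,-0.08]
    - [0,0,-0.1]
  claw: [1,1,1,1,1]

```text
t: 6.97
eef_pos: [529.9, 183.1, 93.4]
tcp_rot: [3.142, 0.001, 0.394]
ft_force: [-0.3, 0.3, 1.5]
opening: 0.099
grip_force: 30.0
```

```bash
python3 st.py
```

```text
6.9667 [529.89 183.07  93.37] yaw [180.     0.04  22.57] q [ 0.21  0.55  1.84 -0.    0.75  1.39] F [-0.28  0.35  1.46] M [0.1  0.17 0.09] 0.09860373839579047 30.00095933675766
```

>>> arm_command:
  delta_pos:
    - [0,0,0]
    - [0,0,0]
    - [0,0,0]
    - [0,0,0]
    - [0,0,0]
  delta_rot:
    - [0,0,-0.02]
    - [0,0,-0.04]
    - [0,0,-0.06]
    - [0,0,-0.08]
    - [0,0,-0.1]
  claw: [1,1,1,1,1]

```text
t: 7.38
eef_pos: [529.9, 183.1, 93.4]
tcp_rot: [3.141, 0.001, 0.237]
ft_force: [-1.2, -0.3, 0.6]
opening: 0.101
grip_force: 30.0
```

```bash
python3 st.py
```

```text
7.3833 [529.91 183.07  93.37] yaw [179.99   0.04  13.57] q [ 0.21  0.55  1.84 -0.    0.75  1.55] F [-1.17 -0.26  0.58] M [0.12 0.13 0.07] 0.10124414831779766 30.00103086233139
```

Near the expected seat (about 9°), so finer steps from here: 0.9° per row.

>>> arm_command:
  delta_pos:
    - [0,0,0]
    - [0,0,0]
    - [0,0,0]
    - [0,0,0]
    - [0,0,0]
  delta_rot:
    - [0,0,-0.01]
    - [0,0,-0.02]
    - [0,0,-0.03]
    - [0,0,-0.04]
    - [0,0,-0.05]
  claw: [1,1,1,1,1]

```text
t: 7.8
eef_pos: [529.9, 183.1, 93.4]
tcp_rot: [3.141, 0.001, 0.159]
ft_force: [-2.1, -0.0, 0.4]
opening: 0.103
grip_force: 30.0
```

```bash
python3 st.py
```

```text
7.8 [529.89 183.1   93.38] yaw [179.99   0.03   9.08] q [ 0.21  0.55  1.84 -0.    0.75  1.63] F [-2.09 -0.04  0.43] M [0.01 0.45 0.06] 0.1031712929308931 30.001401007175446
```

>>> arm_command:
  delta_pos:
    - [0,0,0]
    - [0,0,0]
    - [0,0,0]
    - [0,0,0]
    - [0,0,0]
  delta_rot:
    - [0,0,-0.01]
    - [0,0,-0.02]
    - [0,0,-0.03]
    - [0,0,-0.04]
    - [0,0,-0.05]
  claw: [1,1,1,1,1]

```text
t: 8.22
eef_pos: [529.9, 183.1, 93.4]
tcp_rot: [3.141, 0.0, 0.081]
ft_force: [-3.4, 0.1, 1.9]
opening: 0.107
grip_force: 31.0
```

```bash
python3 st.py
```

```text
8.2167 [529.91 183.1   93.38] yaw [179.98   0.03   4.62] q [ 0.22  0.55  1.84 -0.    0.75  1.71] F [-3.35  0.12  1.91] M [-0.08  0.68  0.74] 0.10697218909861986 31.02599322795868
```

Mz jumped to 0.74 N m, far above the 0.06 friction, so the screw is seated. I'll ease back in small steps to find the exact seat yaw.

>>> arm_command:
  delta_pos:
    - [0,0,0]
    - [0,0,0]
    - [0,0,0]
    - [0,0,0]
    - [0,0,0]
  delta_rot:
    - [0,0,0.01]
    - [0,0,0.01]
    - [0,0,0.01]
    - [0,0,0.01]
    - [0,0,0.01]
  claw: [1,1,1,1,1]

```text
t: 8.63
eef_pos: [529.9, 183.1, 93.4]
tcp_rot: [3.141, 0.001, 0.097]
ft_force: [-5.1, -1.4, 2.3]
opening: 0.105
grip_force: 30.5
```

```bash
python3 st.py
```

```text
8.6333 [529.91 183.11  93.37] yaw [179.99   0.03   5.57] q [ 0.21  0.55  1.84 -0.    0.75  1.69] F [-5.1  -1.42  2.31] M [-0.13  0.89  0.57] 0.10549402005818412 30.480993390083313
```

>>> arm_command:
  delta_pos:
    - [0,0,0]
    - [0,0,0]
    - [0,0,0]
    - [0,0,0]
    - [0,0,0]
  delta_rot:
    - [0,0,0.01]
    - [0,0,0.01]
    - [0,0,0.01]
    - [0,0,0.01]
    - [0,0,0.01]
  claw: [1,1,1,1,1]

```text
t: 9.05
eef_pos: [529.9, 183.1, 93.3]
tcp_rot: [3.141, 0.001, 0.113]
ft_force: [-3.8, -1.6, 3.1]
opening: 0.105
grip_force: 30.2
```

```bash
python3 st.py
```

```text
9.05 [529.9  183.11  93.34] yaw [179.99   0.03   6.45] q [ 0.21  0.55  1.84 -0.    0.75  1.67] F [-3.8  -1.58  3.13] M [-0.14  0.88  0.52] 0.10516107459225522 30.181336998939514
```

>>> arm_command:
  delta_pos:
    - [0,0,0]
    - [0,0,0]
    - [0,0,0]
    - [0,0,0]
    - [0,0,0]
  delta_rot:
    - [0,0,0.01]
    - [0,0,0.01]
    - [0,0,0.01]
    - [0,0,0.01]
    - [0,0,0.01]
  claw: [1,1,1,1,1]

```text
t: 9.47
eef_pos: [529.9, 183.1, 93.4]
tcp_rot: [-3.142, 0.001, 0.128]
ft_force: [-5.5, -1.4, 3.3]
opening: 0.105
grip_force: 30.0
```

```bash
python3 st.py
```

```text
9.4667 [529.92 183.12  93.36] yaw [-180.      0.03    7.32] q [0.21 0.55 1.84 0.   0.75 1.66] F [-5.55 -1.42  3.26] M [-0.11  0.88  0.35] 0.10465713834098943 30.04037082195282
```

>>> arm_command:
  delta_pos:
    - [0,0,0]
    - [0,0,0]
    - [0,0,0]
    - [0,0,0]
    - [0,0,0]
  delta_rot:
    - [0,0,0.01]
    - [0,0,0.01]
    - [0,0,0.01]
    - [0,0,0.01]
    - [0,0,0.01]
  claw: [1,1,1,1,1]

```text
t: 9.88
eef_pos: [530.0, 183.1, 93.4]
tcp_rot: [-3.141, 0.001, 0.143]
ft_force: [-5.4, -1.0, 2.2]
opening: 0.101
grip_force: 30.0
```

```bash
python3 st.py
```

```text
9.8833 [529.95 183.13  93.36] yaw [-179.99    0.03    8.18] q [0.21 0.55 1.84 0.   0.75 1.64] F [-5.41 -0.98  2.15] M [-0.17  0.88  0.1 ] 0.10126931128405016 30.00129997730255
```

The moment falls to the friction level at a tool yaw of about 8.3°, which matches the board's 8.6°. The target yaw is 8.3 + 90 ≈ 98.5°, so I turn back counterclockwise by 1.005 units.

>>> arm_command:
  delta_pos:
    - [0,0,0]
    - [0,0,0]
    - [0,0,0]
    - [0,0,0]
    - [0,0,0]
  delta_rot:
    - [0,0,0.05]
    - [0,0,0.1]
    - [0,0,0.15]
    - [0,0,0.2]
    - [0,0,0.25]
  claw: [1,1,1,1,1]

```text
t: 10.3
eef_pos: [530.0, 183.1, 93.4]
tcp_rot: [-3.141, 0.0, 0.539]
ft_force: [-3.8, -2.1, 2.0]
opening: 0.106
grip_force: 30.0
```

>>> arm_command:
  delta_pos:
    - [0,0,0]
    - [0,0,0]
    - [0,0,0]
    - [0,0,0]
    - [0,0,0]
  delta_rot:
    - [0,0,0.06]
    - [0,0,0.12]
    - [0,0,0.18]
    - [0,0,0.24]
    - [0,0,0.3]
  claw: [1,1,1,1,1]

```text
t: 10.72
eef_pos: [530.0, 183.0, 93.4]
tcp_rot: [-3.141, 0.0, 1.011]
ft_force: [-4.4, -1.8, 2.5]
opening: 0.105
grip_force: 30.0
```

>>> arm_command:
  delta_pos:
    - [0,0,0]
    - [0,0,0]
    - [0,0,0]
    - [0,0,0]
    - [0,0,0]
  delta_rot:
    - [0,0,0.06]
    - [0,0,0.12]
    - [0,0,0.18]
    - [0,0,0.23]
    - [0,0,0.27]
  claw: [1,1,1,1,1]

```text
t: 11.13
eef_pos: [530.1, 183.0, 93.4]
tcp_rot: [-3.141, -0.0, 1.435]
ft_force: [-4.9, -2.2, 2.1]
opening: 0.104
grip_force: 30.0
```

>>> arm_command:
  delta_pos:
    - [0,0,0]
    - [0,0,0]
    - [0,0,0]
    - [0,0,0]
    - [0,0,0]
  delta_rot:
    - [0,0,0.04]
    - [0,0,0.08]
    - [0,0,0.12]
    - [0,0,0.16]
    - [0,0,0.185]
  claw: [1,1,1,1,1]

```text
t: 11.55
eef_pos: [530.1, 183.0, 93.4]
tcp_rot: [-3.141, -0.0, 1.725]
ft_force: [-4.4, -1.9, 0.9]
opening: 0.107
grip_force: 30.0
```

>>> arm_command:
  delta_pos:
    - [0,0,0]
    - [0,0,0]
    - [0,0,0]
    - [0,0,0]
    - [0,0,0]
  delta_rot:
    - [0,0,0]
    - [0,0,0]
    - [0,0,0]
    - [0,0,0]
    - [0,0,0]
  claw: [1,1,1,1,1]

```text
t: 11.97
eef_pos: [530.1, 183.0, 93.4]
tcp_rot: [-3.142, 0.0, 1.722]
ft_force: [-3.0, -3.1, 1.5]
opening: 0.103
grip_force: 30.0
```

```bash
python3 st.py
python3 - <<'E'
from h import *
im=read_camera('wrist')
cv2.imwrite('pics/w3.png',cv2.resize(im[:,:,::-1],(800,600)))
t=read_camera('top');cv2.imwrite('pics/top3.png',cv2.resize(t[:,:,::-1],(800,600)))
E
```

```text
11.9667 [530.1  183.02  93.37] yaw [-180.      0.01   98.64] q [ 0.21  0.55  1.84 -0.    0.75  0.06] F [-3.   -3.06  1.53] M [-0.59  0.66 -0.03] 0.10266407251636339 29.99761998653412
```

View pics/w3.png

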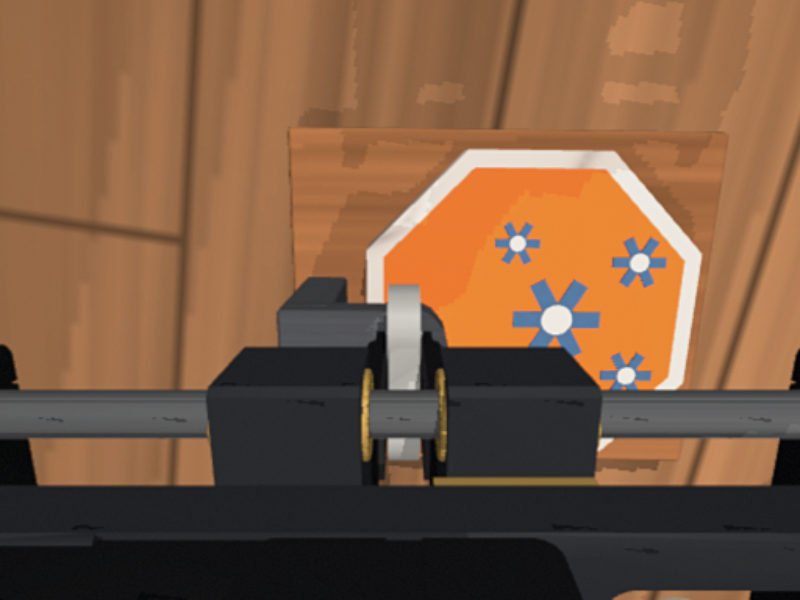

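View pics/top3.png

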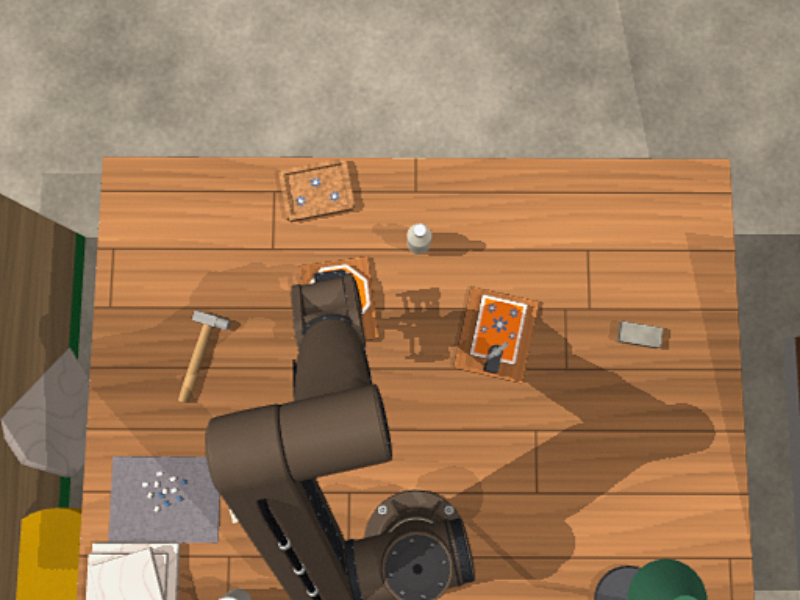

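The wrist picture shows the wing (405,285 to 405,455) still pinched between the pads and square to the board, a quarter turn from the seat. In the top view the bottle (419,237), hammer (205,350), rubbing stone (642,333) and tile wing (497,352) have not moved. Handing in.

```bash
python3 -c "
from cell import *
print(job_done())"
```

```text
the job is handed in; nothing more can be done
None
```

I turned the thumbscrew over the eight-sided plate clockwise until it seated, backed it off a quarter turn (about 90°), and handed the job in at about 12 s with the gripper still holding it; the tile's thumbscrew, hammer, rubbing stone and water bottle had not moved in the last top view.

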